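# Roll the coated roller onto the scan line and start the scan

### The job

With a fingertip, push the top of the longer of the two rollers on the scan bed sideways to roll it onto the white line, until it lies centred along the line between the end ticks; let go of it there, then press the start button on the control box fully in and let it come back out. The coat is fresh: roll the roller under a light touch, do not squeeze, lift or merely drag it, and leave the short roller and everything else where they are.

Things in the scene. Friction and masses are not known exactly. Their poses are not given: they have to be found in the camera images.
- long_roller: the longer roller: cylinder 50 mm across, 130 mm long, about 300 g, off-white coat with black reference dots, lying on the scan bed. Origin at its centre (25 mm above the bed, 43 mm above the table); x along its axis. Not pushed, it stops almost at once. Under a fingertip that presses lightly on its top and moves sideways without slipping, its axis travels half as far as the fingertip.
- long_end_a (a point): centre of one end face of the long roller, 65 mm from its centre towards its own -x
- long_end_b (a point): centre of the other end face of the long roller, 65 mm from its centre towards its own +x
- short_roller: the shorter roller: same 50 mm diameter, coat and dots, but only 80 mm long, about 190 g, lying on the bed on the other side of the line. Origin at its centre. Leave alone.
- line_mid (a point): middle of the white scan line on the black scan bed (bed top 18 mm above the table; bed 400 mm along the line, 320 mm across). Line 220 mm long, 4 mm wide, a 30 mm cross tick at each end; it runs along this point's x axis, y is across it, level. From 160 mm along +x stands the scanner's column and head, up to 250 mm high. Fixed.
- start (a joint): travel of the start button: 0 = out, 0.006 m = fully in; sprung, about 2 N to start it and 5 N to hold it fully in; it returns by itself
- start_top (a point): centre of the top face of the start button (28 mm across, grey, in a 44 mm steel collar, its top 10 mm above the collar and 62 mm above the table) on the grey control box, 90 x 70 x 40 mm, beside the bed, left or right; pushed straight down. The black 120 x 60 mm brick on the other side is the power supply: no button.
- lens_cap: black lens cap, disc 52 mm across and 10 mm high, lying on the bed at its near edge; origin at the underside. Leave alone.
- ball_gauge: calibration ball: white 25 mm ball on a 38 mm steel foot, 49 mm high, standing on the bed near the scanner; origin at the underside. Leave alone.
- spray_can: spray can, 52 mm across and 152 mm high, standing on the table to the left; origin at the underside. Leave alone.
- screwdriver: screwdriver lying on the table to the right. Leave alone.
- caliper: digital caliper, 235 mm long, lying on the table to the left. Leave alone.
- bracket: small printed bracket, 60 x 40 x 40 mm, on the table to the right. Leave alone.
- mug: white mug, 80 mm across and 90 mm high, on the table to the right. Leave alone.
There are look-alikes about, which are no part of the job. Leave any green or yellow look-alike of the long_roller alone.

How it is judged:
By the outcome, as a careful person would: the job done as asked, in the order asked, and still so for the second after the job is handed in, with the robot touching nothing.
It also fails if it takes over 64 s, if anything falls off the work surface, if the arm or the gripper's body presses on something with over 40 N, if the wrist force passes 120 N, or if a joint passes its speed limit or range.

### The arm

A 7-joint arm with a two-finger parallel gripper is mounted at the origin on the work surface. World frame = base frame: x ahead of the robot, y to its left, z up, the work surface at z = 0. Lengths are in m, angles in rad, forces in N, time in s.
With the tool pointing down it reaches from about 0.425 to 0.875 m from the base axis. Payload 9.9 kg.
Tool frame: the origin (TCP) lies between the finger pads; the fingertips stand 19 mm ahead of it and the grasp point (between the pads) is the TCP; x points along the fingers, y is the direction in which the jaws open and shut, and the axes are right-handed (so a half turn about x gives the same grasp; the last joint's range is limited). The gripper opens to 85 mm and grips with 20 to 120 N. Pads are 22 mm wide; open, the fingers measure 114 mm over their backs; the gripper's body (76 mm by 85 mm) begins 54 mm behind the grasp point. The pads swing forward as they close: fully open they stand 13 mm farther back than shut.
Start: joints at [-1.255, 0.576, 0.025, 1.437, -0.015, 1.129, -0.057], TCP at [0.263, 0.622, 0.25] pointing down, gripper open.
Joint ranges: [-2.76, 2.76], [-0.34, 2.15], [-1.52, 1.57], [0.19, 2.46], [-1.09, 4.23], [0.17, 1.99], [-2.82, 2.82]. Speed limits (rad/s): [2.22, 2.22, 3.01, 3.01, 3.14, 3.14, 3.14].

### API

Orientations are given as a unit quaternion [x, y, z, w].
In Python, from workcell import env gives the robot as it stands. Calls block until the motion is done:
- env.movep(position, orientation): joint-space move of the TCP to a pose.
- env.move_linear(position, frame=None, velocity=0.15): straight line of the TCP; frame=None keeps the orientation; velocity is the mean speed in m/s.
- env.movej(angles): joint-space move.
- env.gripper_open() and env.close_gripper(grasp_force=None): open the fingers fully, or close them until they stop; grasp_force is the grip in N (None keeps the last).
- env.wait(seconds).
- env.inverse_kinematics(position, orientation): joint angles nearest the present ones, or None.
- env.camera(name): name is "scene" or "top" or "wrist"; returns a dict with "img" (480x640x3 uint8, red, green, blue), "fov_y" (degrees; the focal length in pixels is half the picture's height over the tangent of half this angle, whatever the lens; pixels are square), "cx", "cy" (the principal point, pixels), "eye" and "rotation" of the camera in the world; the wrist camera has in their place "mount" (4x4, takes a point from camera to tool coordinates, whose origin is the TCP and whose axes are the tool frame's). Camera axes: x right, y down, z forward; pixel columns grow to the right and rows downward; lengths in m; the calibration is good to about 2 mm. A picture is of the moment at which its call begins: read the wrist's pose just before it. There is no depth.
A pose or a line that the arm cannot do raises env.MotionError and nothing moves.
- env.sign_off(): hands the job in, once; it reports no verdict.
Readings, each from a call of its own:
- env.current_time_s(): time.
- env.current_joint_pos(): joint angles.
- env.current_joint_vel(): joint speeds.
- env.current_joint_torque(): joint torques, N m.
- env.current_position(): TCP position.
- env.current_tcp_rot(): TCP orientation.
- env.current_ft_force(): force on the tool from outside, world axes, zero at the start.
- env.current_torque(): the same for the moment, N m.
- env.current_width(): finger opening in m.
Only numpy, scipy, OpenCV 4.12 (cv2) and the standard library are available. Lean on these libraries where they do the work, as an engineer would, in place of code of your own. Each camera call takes 0.05 s, during which the arm holds its last target.

## Working session

There is one attempt and no reset: what is moved stays moved. The work goes in short steps, each a Python script; the robot and the scene stay as the last script left them, time stands still between calls to the robot, and variables do not carry over. Pictures are saved under pics/ and viewed, and the job is handed in when it is done.

```bash
mkdir -p pics && ls && cat > h.py <<'E'
import numpy as np, cv2
from workcell import env
def K(c):
    h,w=c["img"].shape[:2]; f=h/2/np.tan(np.radians(c["fov_y"])/2); return f,c["cx"],c["cy"]
def save(c,n): cv2.imwrite("pics/"+n+".png",c["img"][:,:,::-1])
def ray(c,uv,z):
    f,cx,cy=K(c); d=np.array([(uv[0]-cx)/f,(uv[1]-cy)/f,1.]); d=np.array(c["rotation"])@d; e=np.array(c["eye"]); return e+d*(z-e[2])/d[2]
def proj(c,p):
    f,cx,cy=K(c); q=np.array(c["rotation"]).T@(np.array(p)-np.array(c["eye"])); return f*q[0]/q[2]+cx,f*q[1]/q[2]+cy
E
python3 - <<'E'
from h import *
for n in("scene","top"):
    c=env.camera(n);save(c,n+"0");print(n,c["fov_y"],c["cx"],c["cy"],c["eye"],c["rotation"],[k for k in c])
print(env.current_time_s(),env.current_tcp_rot(),env.current_ft_force(),env.current_width())
E
```

```text
pics
scene 53.36926138486489 313.16439708336657 241.2674336074242 [1.21963419 0.32395518 1.08939267] [ 0.50793644  0.79876121 -0.27079706 -0.1750716 ] ['img', 'fov_y', 'cx', 'cy', 'eye', 'rotation']
top 50.226908122729675 321.4822213432633 239.19122843589523 [0.28753931 0.0069394  1.26406483] [ 0.71011099 -0.69907392  0.06453796 -0.05359929] ['img', 'fov_y', 'cx', 'cy', 'eye', 'rotation']
0.1 [ 0.13987008  0.69310303 -0.14092413  0.69295378] [ 0.29966411  0.23471107 -0.00199408] 0.0854102989748905
```

```bash
sed -i 's/^import numpy.*/&\nfrom scipy.spatial.transform import Rotation as R/; s/np.array(c\["rotation"\])/R.from_quat(c["rotation"]).as_matrix()/g' h.py && cat h.py
```

```text
import numpy as np, cv2
from scipy.spatial.transform import Rotation as R
from workcell import env
def K(c):
    h,w=c["img"].shape[:2]; f=h/2/np.tan(np.radians(c["fov_y"])/2); return f,c["cx"],c["cy"]
def save(c,n): cv2.imwrite("pics/"+n+".png",c["img"][:,:,::-1])
def ray(c,uv,z):
    f,cx,cy=K(c); d=np.array([(uv[0]-cx)/f,(uv[1]-cy)/f,1.]); d=R.from_quat(c["rotation"]).as_matrix()@d; e=np.array(c["eye"]); return e+d*(z-e[2])/d[2]
def proj(c,p):
    f,cx,cy=K(c); q=R.from_quat(c["rotation"]).as_matrix().T@(np.array(p)-np.array(c["eye"])); return f*q[0]/q[2]+cx,f*q[1]/q[2]+cy
```

View pics/scene0.png

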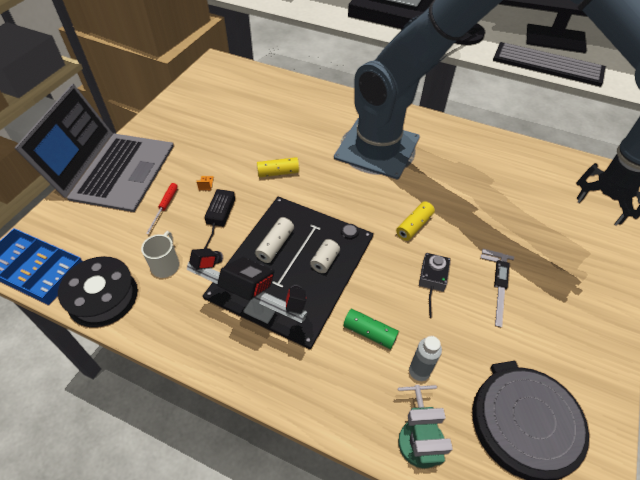

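View pics/top0.png

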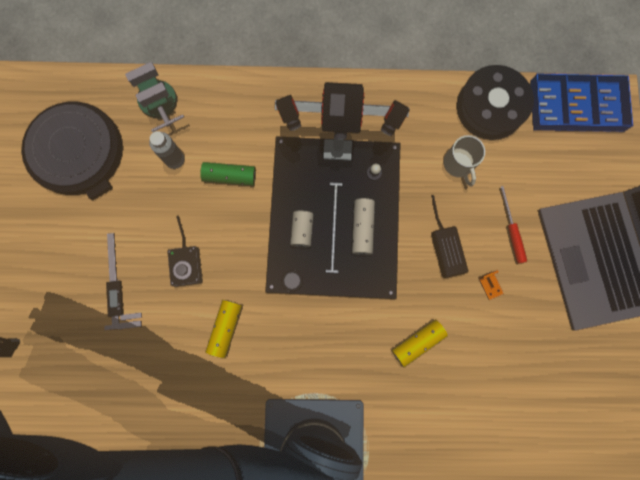

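```bash
python3 - <<'E'
from h import *
c=env.camera("top")
for n,uv,z in [("lineA",(336,184),.018),("lineB",(332,271),.018),("bedTL",(274.5,138),.018),("bedTR",(400,141),.018),("bedBL",(267,293),.018),("bedBR",(396,298),.018),("long",(364,226),.043),("le1",(366,199),.043),("le2",(362,253),.043),("short",(302,228),.043),("btn",(182,270),.062),("cap",(292,281),.028),("ball",(375,170),.04)]:
    print(n,ray(c,uv,z).round(4))
w=env.camera("wrist");save(w,"w0");print(w["mount"].round(4),w["fov_y"],w["cx"],w["cy"])
im=c["img"][130:310,250:420][:,:,::-1];cv2.imwrite("pics/topz.png",cv2.resize(im,None,fx=3.3,fy=3.3,interpolation=cv2.INTER_CUBIC))
print(R.from_quat(env.current_tcp_rot()).as_matrix().round(3), env.current_time_s())
E
```

```text
lineA [ 0.6395 -0.0454  0.018 ]
lineB [ 0.4197 -0.0377  0.018 ]
bedTL [0.7576 0.1126 0.018 ]
bedTR [ 0.7562 -0.2081  0.018 ]
bedBL [0.3637 0.1191 0.018 ]
bedBR [ 0.3564 -0.1938  0.018 ]
long [ 0.5282 -0.1135  0.043 ]
le1 [ 0.5958 -0.1184  0.043 ]
le2 [ 0.4618 -0.1087  0.043 ]
short [0.5206 0.0371 0.043 ]
btn [0.4118 0.316  0.062 ]
cap [0.3929 0.0589 0.028 ]
ball [ 0.6711 -0.1411  0.04  ]
[[ 2.000e-04 -3.267e-01  9.451e-01 -1.233e-01]
 [ 1.000e+00  5.000e-04 -1.000e-04  1.000e-04]
 [-4.000e-04  9.451e-01  3.267e-01 -8.370e-02]
 [ 0.000e+00  0.000e+00  0.000e+00  1.000e+00]] 66.79290656500415 318.7929748114131 240.73084371526562
[[-0.     0.389  0.921]
 [-0.001  0.921 -0.389]
 [-1.    -0.001  0.   ]] 0.2
```

View pics/topz.png

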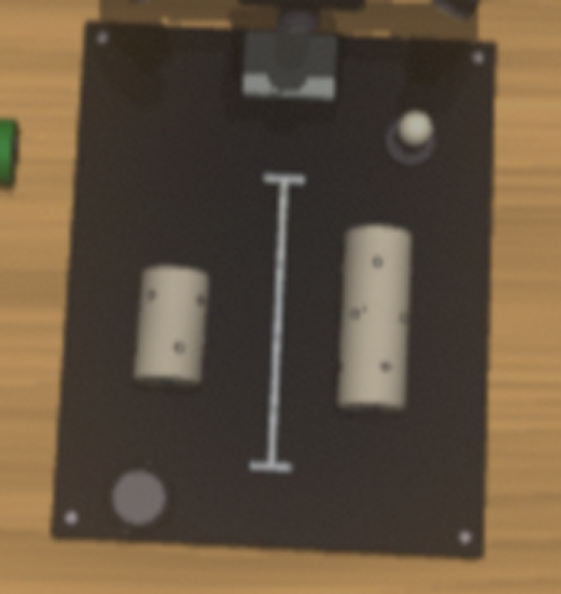

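```bash
cat >> h.py <<'E'
def down(yaw=0.):  # tool x down, tool z = (cos yaw, sin yaw,0)
    z=np.array([np.cos(yaw),np.sin(yaw),0]); x=np.array([0,0,-1.]); y=np.cross(z,x)
    return R.from_matrix(np.column_stack([x,y,z])).as_quat()
def wcam():
    p=np.array(env.current_position()); Rt=R.from_quat(env.current_tcp_rot()).as_matrix()
    c=dict(env.camera("wrist")); M=np.array(c["mount"])
    c["eye"]=p+Rt@M[:3,3]; c["rotation"]=R.from_matrix(Rt@M[:3,:3]).as_quat(); return c
E
python3 - <<'E'
from h import *
env.movep([0.50,-0.06,0.30],down(-0.035)); print(env.current_time_s(),env.current_joint_pos())
env.close_gripper(20); print(env.current_time_s(),env.current_width(),env.current_position(),env.current_ft_force())
c=wcam();save(c,"w1");np.save("w1.npy",c,allow_pickle=True)
E
```

```text
2.7583 [-0.26428226  0.29151947  0.38691141  1.81181689 -0.12469206  1.06216492
  1.70585158]
3.525 0.00010698009185534757 [ 0.50000455 -0.06005814  0.30003314] [-0.16498593 -0.09835369  1.06228891]
```

View pics/w1.png

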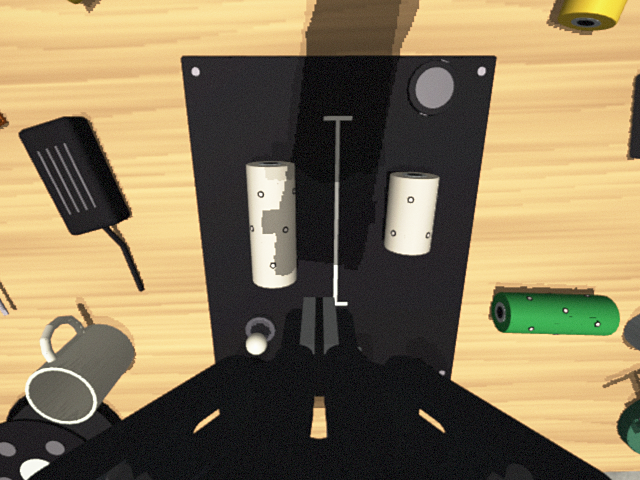

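```bash
python3 - <<'E'
import cv2
im=cv2.imread("pics/w1.png")[100:320,225:365]
cv2.imwrite("pics/w1z.png",cv2.resize(im,None,fx=4,fy=2.7*1,interpolation=cv2.INTER_CUBIC) if 0 else cv2.resize(im,None,fx=2.7,fy=2.7,interpolation=cv2.INTER_CUBIC))
E
```

```text
(no output)
```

View pics/w1z.png

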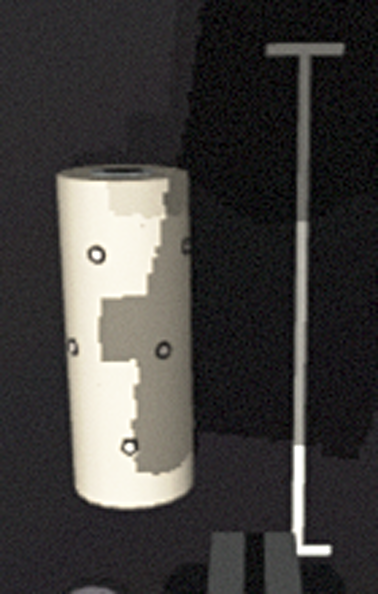

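```bash
cat >> h.py <<'E'
def edges(m):
    L=[];Rr=[]
    for v in range(m.shape[0]):
        u=np.flatnonzero(m[v])
        if len(u): L.append((u[0]-.5,v)); Rr.append((u[-1]+.5,v))
    return np.array(L),np.array(Rr)
def plane(c,pts):
    # robust line fit -> plane normal (world)
    vx,vy,x0,y0=cv2.fitLine(pts.astype(np.float32),cv2.DIST_HUBER,0,0.01,0.01).ravel()
    f,cx,cy=K(c); a=np.array([(x0-cx)/f,(y0-cy)/f,1]); b=np.array([(x0+100*vx-cx)/f,(y0+100*vy-cy)/f,1])
    n=R.from_quat(c["rotation"]).as_matrix()@np.cross(a,b); return n/np.linalg.norm(n)
def axis(c,m,v0,v1,r=.025):
    "axis line of roller from silhouette rows v0..v1 of mask"
    L,Rr=edges(m); s=(L[:,1]>=v0)&(L[:,1]<=v1)
    n1=plane(c,L[s]); n2=plane(c,Rr[s]); e=np.array(c["eye"])
    inn=e+np.array([0,0,0]); 
    mid=ray(c,((L[s][:,0]+Rr[s][:,0]).mean()/2,L[s][:,1].mean()),.043)
    n1*=np.sign(n1@(mid-e)); n2*=np.sign(n2@(mid-e))
    d=np.cross(n1,n2); d/=np.linalg.norm(d); d*=np.sign(d[0])
    p=np.linalg.solve(np.array([n1,n2,d]),np.array([n1@e+r,n2@e+r,d@mid]))
    # horizontal version: z fixed .043, use average
    return p,d
E
python3 - <<'E'
from h import *
c=np.load("w1.npy",allow_pickle=True).item(); g=cv2.cvtColor(c["img"],cv2.COLOR_RGB2GRAY)
m=np.zeros_like(g); m[140:296,236:306]=(g[140:296,236:306]>65)*255
m=cv2.morphologyEx(m,cv2.MORPH_CLOSE,np.ones((5,5)))
n,lab,st,ce=cv2.connectedComponentsWithStats(m); print(st[1:])
k=1+np.argmax(st[1:,4]); m=(lab==k)
p,d=axis(c,m,178,272); print("axis",p.round(4),d.round(4),np.degrees(np.arctan2(d[1],d[0])))
print("near",g[155:175,268:272].mean(1).round()); print("far",g[280:296,272:276].mean(1).round())
for v in (166,167):print("near top",v,ray(c,(270,v),.068).round(4))
for v in (287,288):print("far top",v,ray(c,(274,v),.068).round(4))
# line
q=np.zeros_like(g);q[122:300,328:345]=1
print([ (v,np.flatnonzero((g[v]*q[v])>38)) for v in (130,180,230,280)])
print("ticks",g[110:126,326:334].mean(1).round(),g[296:312,341:346].mean(1).round())
E
```

```text
[[ 245  161   52  128 5850]]
axis [ 0.5278 -0.1118  0.0452] [ 0.9993 -0.0387 -0.0017] -2.215483105245476
near [ 42.  33.  36.  32.  34.  41.  91.  48.  28. 112.  97. 102. 206. 230.
 228. 227. 226. 228. 226. 226.]
far [246. 246. 246. 247. 247. 248. 253. 232. 116.  37.  35.  36.  37.  37.
  35.  39.]
near top 166 [ 0.4612 -0.106   0.068 ]
near top 167 [ 0.4622 -0.1061  0.068 ]
far top 287 [ 0.5903 -0.1118  0.068 ]
far top 288 [ 0.5914 -0.1119  0.068 ]
[(130, array([335, 336, 337, 338, 339])), (180, array([335, 336, 337, 338])), (230, array([334, 335, 336, 337, 338])), (280, array([329, 330, 332, 333, 334, 335, 336, 337, 338, 340, 341, 342]))]
ticks [ 15.  16.  17.  14.  11.  27.  99. 113. 114. 114.  65.  19.  15.  16.
  14.  14.] [ 36.  41.  38.  36.  22.  69. 241. 255. 255. 182.  51.  31.  32.  18.
  16.  21.]
```

```bash
cat >> h.py <<'E'
def line_meas(c,g,boxes):
    pass
E
python3 - <<'E'
from h import *
c=np.load("w1.npy",allow_pickle=True).item(); g=cv2.cvtColor(c["img"],cv2.COLOR_RGB2GRAY).astype(float)
P=[]
for v in list(range(124,296,4)):
    w=g[v,328:346]; w=np.clip(w-np.median(w)-15,0,None); 
    if w.sum()>0: P.append((328+(w*np.arange(18)).sum()/w.sum(),v))
P=np.array(P); a=np.polyfit(P[:,1],P[:,0],1); r=P[:,0]-np.polyval(a,P[:,1]); a=np.polyfit(P[abs(r)<1][:,1],P[abs(r)<1][:,0],1); print(a,np.std(r))
A=ray(c,(np.polyval(a,117.8),117.8),.018);B=ray(c,(np.polyval(a,303.8),303.8),.018);print(A,B,np.linalg.norm(B-A),(A+B)/2,np.degrees(np.arctan2(*(B-A)[[1,0]])))
M=(A+B)/2; u=(B-A)/np.linalg.norm(B-A); n=np.array([-u[1],u[0],0])
for C in ([.5264,-.1118,0],): 
    q=np.array(C)-M; print("along",q@u,"across",q@n)
E
```

```text
[-1.46207391e-02  3.39121080e+02] 0.07244055220417198
[ 0.41988319 -0.03788496  0.018     ] [ 0.64059572 -0.0452556   0.018     ] 0.22083556230732687 [ 0.53023946 -0.04157028  0.018     ] -1.9126652637838994
along -0.0014933216346958798 across -0.07031873849632775
```

```bash
cat >> h.py <<'E'
def fz(): return np.array(env.current_ft_force())
def touch(z0,zmin,f=1.5,step=.0005):
    "lower in small steps until contact force f; returns bias, z"
    p=np.array(env.current_position()); env.move_linear([p[0],p[1],z0],velocity=.1); env.wait(.1); b=fz(); z=z0
    while z>zmin:
        z-=step; env.move_linear([p[0],p[1],z],velocity=.02)
        d=fz()-b
        if d[2]>f: break
    return b,z,d
E
python3 - <<'E'
from h import *
env.movep([.527,-.120,.125],down(-.036)); print(env.current_time_s())
b,z,d=touch(.0895,.0845,1.5); print(env.current_time_s(),b,z,d,env.current_position())
E
```

```text
4.35
6.4583 [-0.3624979  -0.36749195  0.10171459] 0.0865 [-0.8431363  -0.55334567  6.1362381 ] [ 0.52766195 -0.11998154  0.08687623]
```

```bash
python3 - <<'E'
from h import *
b=np.array([-.3625,-.3675,.1017]); z=.0868
env.move_linear([.5271,-.120,z],velocity=.02); print(env.current_time_s(),fz()-b,env.current_position())
for k in range(1,4):
    y=-.120+.008*k; env.move_linear([.5271+.034*.008*k,y,z],velocity=.04); print(env.current_time_s(),(fz()-b).round(2),env.current_position().round(5))
c=env.camera("top");save(c,"t1"); c=wcam();save(c,"w2")
cv2.imwrite("pics/t1z.png",cv2.resize(cv2.imread("pics/t1.png")[130:310,250:420],None,fx=3.3,fy=3.3,interpolation=cv2.INTER_CUBIC))
E
```

```text
6.7083 [0.82435981 0.2604398  3.30061292] [ 0.52727251 -0.12008973  0.08692338]
7.0583 [0.55 0.92 5.94] [ 0.52765 -0.11109  0.08707]
7.4083 [-0.08  1.25  7.06] [ 0.52794 -0.10276  0.08702]
7.7583 [0.37 0.66 6.37] [ 0.52823 -0.0946   0.08702]
```

View pics/w2.png

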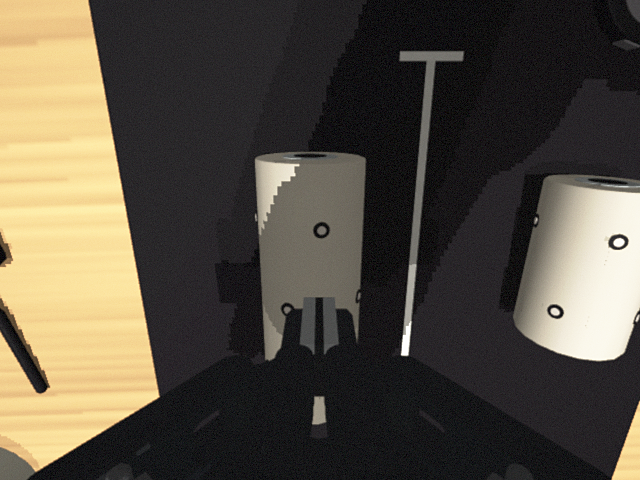

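```bash
cat >> h.py <<'E'
def roller_now(c,dbg=False):
    """wrist view, tool down over the roller: axis + near-end from bright silhouettes"""
    g=cv2.cvtColor(c["img"],cv2.COLOR_RGB2GRAY)
    m=((g>60)*255).astype(np.uint8)
    m=cv2.morphologyEx(m,cv2.MORPH_CLOSE,np.ones((7,7)))
    return g,m
E
python3 - <<'E'
from h import *
im=cv2.imread("pics/w2.png"); g=cv2.cvtColor(im,cv2.COLOR_BGR2GRAY)
c=wcam()
m=np.zeros_like(g); m[166:270,245:375]=(g[166:270,245:375]>65)*255
m=cv2.morphologyEx(m,cv2.MORPH_CLOSE,np.ones((7,7)))
n,lab,st,ce=cv2.connectedComponentsWithStats(m); k=1+np.argmax(st[1:,4]); m=lab==k; print(st[k])
p,d=axis(c,m,170,266); print(p.round(4),d.round(4),np.degrees(np.arctan2(d[1],d[0])))
v=np.arange(150,172);print(dict(zip(v,g[150:172,306:316].mean(1).round())))
print(ray(c,(312,163),.068))
print(env.current_position())
E
```

```text
[  255   166   111   104 11003]
[ 0.4908 -0.0978  0.0421] [ 0.9993 -0.0367 -0.0026] -2.1047244375884526
{np.int64(150): np.float64(16.0), np.int64(151): np.float64(41.0), np.int64(152): np.float64(96.0), np.int64(153): np.float64(72.0), np.int64(154): np.float64(30.0), np.int64(155): np.float64(13.0), np.int64(156): np.float64(14.0), np.int64(157): np.float64(48.0), np.int64(158): np.float64(86.0), np.int64(159): np.float64(100.0), np.int64(160): np.float64(101.0), np.int64(161): np.float64(100.0), np.int64(162): np.float64(100.0), np.int64(163): np.float64(99.0), np.int64(164): np.float64(106.0), np.int64(165): np.float64(108.0), np.int64(166): np.float64(110.0), np.int64(167): np.float64(108.0), np.int64(168): np.float64(108.0), np.int64(169): np.float64(108.0), np.int64(170): np.float64(109.0), np.int64(171): np.float64(108.0)}
[ 0.46200013 -0.09529116  0.068     ]
[ 0.52823749 -0.09483707  0.08701175]
```

```bash
cat >> h.py <<'E'
def meas(name):
    c=wcam(); save(c,name); g=cv2.cvtColor(c["img"],cv2.COLOR_RGB2GRAY)
    # expected roller window: x cols around the image centre, rows 170..266
    m=np.zeros_like(g); s=(slice(168,270),slice(215,420)); m[s]=(g[s]>60)*255
    m=cv2.morphologyEx(m,cv2.MORPH_CLOSE,np.ones((7,7)))
    n,lab,st,ce=cv2.connectedComponentsWithStats(m); k=1+np.argmax(st[1:,4]); m=lab==k
    p,d=axis(c,m,170,266); y=p[1]+(.527-p[0])*d[1]/d[0]
    print("roller y@.527 %.4f z %.4f yaw %.2f w %d"%(y,p[2],np.degrees(np.arctan2(d[1],d[0])),st[k][2])); return y
M=np.array([.5302,-.0416]); U=np.array([np.cos(np.radians(-1.91)),np.sin(np.radians(-1.91))]); N=np.array([-U[1],U[0]])
def stroke(y0,y1,x0,z,b,n=4,v=.05):
    for y in np.linspace(y0,y1,n+1)[1:]:
        env.move_linear([x0+.034*(y-y0),y,z],velocity=v); print("%.3f"%env.current_time_s(),(fz()-b).round(2),env.current_position().round(5))
E
python3 - <<'E'
from h import *
b=np.array([-.3625,-.3675,.1017])
stroke(-.096,-.088,.5281,.0869,b,1)
y=meas("w3")
env.move_linear([.5285,-.088,.097],velocity=.1); env.wait(.05); b=fz(); print("bias",b)
env.move_linear([.5275,y-.009,.097],velocity=.15)
env.move_linear([.5275,y-.009,.0869],velocity=.04); print(env.current_time_s(),fz()-b,env.current_position())
stroke(y-.009,y+.027,.5275,.0869,b)
meas("w4")
E
```

```text
8.217 [1.6  1.24 5.85] [ 0.52853 -0.08675  0.08688]
roller y@.527 -0.0951 z 0.0434 yaw -2.12 w 112
bias [ 0.11251672 -0.48637505  0.05193782]
9.225 [-1.38213015 -0.22019471  6.52433296] [ 0.52770349 -0.10385119  0.08684756]
9.558 [-2.1   1.    8.31] [ 0.52805 -0.0943   0.08699]
9.892 [-1.27  1.03  8.28] [ 0.52839 -0.08531  0.08701]
10.225 [-1.52  1.26  7.96] [ 0.52875 -0.0763   0.08699]
10.558 [0.83 0.26 3.38] [ 0.52902 -0.06749  0.08675]
roller y@.527 -0.0775 z 0.0432 yaw -2.22 w 111
```

View pics/w4.png

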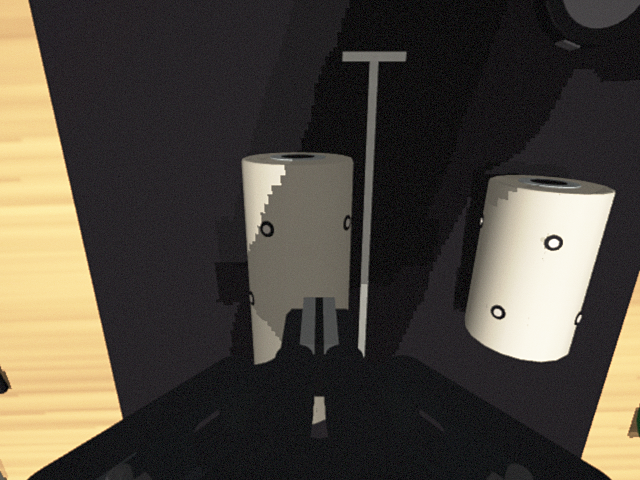

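```bash
python3 - <<'E'
from h import *
p=env.current_position(); y=-.0775
env.move_linear([p[0],p[1],.097],velocity=.1); env.wait(.05); b=fz(); print("bias",b)
env.move_linear([.5280,y-.009,.097],velocity=.15)
env.move_linear([.5280,y-.009,.0871],velocity=.04); print(env.current_time_s(),fz()-b,env.current_position())
stroke(y-.009,y+.027,.5280,.0871,b)
meas("w5")
p=env.current_position(); env.move_linear([p[0],p[1],.14],velocity=.15)
c=wcam();save(c,"w6");np.save("w6.npy",c,allow_pickle=True);print(env.current_time_s())
E
```

```text
bias [-0.18642809  0.53508871 -0.15744276]
11.5833 [-0.48460949 -1.24344643  4.32662452] [ 0.52817291 -0.08617152  0.08690114]
11.917 [-0.22 -0.74  5.4 ] [ 0.52854 -0.07613  0.08705]
12.250 [-0.24 -0.54  5.01] [ 0.52885 -0.06687  0.08706]
12.583 [ 0.47 -0.25  4.06] [ 0.52912 -0.05819  0.08706]
12.917 [ 0.52 -0.42  0.97] [ 0.52899 -0.04974  0.08688]
roller y@.527 -0.0598 z 0.0436 yaw -2.26 w 111
13.5167
```

View pics/w6.png

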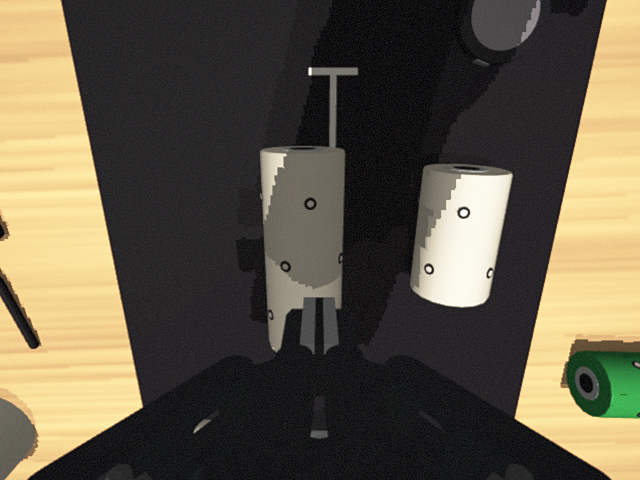

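```bash
python3 - <<'E'
from h import *
c=np.load("w6.npy",allow_pickle=True).item(); g=cv2.cvtColor(c["img"],cv2.COLOR_RGB2GRAY).astype(float)
P=[]
for v in range(80,142,3):
    w=g[v,322:344]; w=np.clip(w-np.median(w)-20,0,None); P.append((322+(w*np.arange(22)).sum()/w.sum(),v))
P=np.array(P);a=np.polyfit(P[:,1],P[:,0],1);print(a,np.std(P[:,0]-np.polyval(a,P[:,1])))
print("tick",g[64:80,312:328].mean(1).round())
for v in (71.5,110,140): print(v,ray(c,(np.polyval(a,v),v),.018).round(4))
print("near",dict(zip(range(144,162),g[144:162,298:308].mean(1).round())))
for v in (150,152):print(ray(c,(303,v),.068).round(4))
m=np.zeros((480,640),np.uint8); m[155:300,250:352]=(g[155:300,250:352]>60)*255
m=cv2.morphologyEx(m,cv2.MORPH_CLOSE,np.ones((7,7)))
p,d=axis(c,m>0,160,280); print(p.round(4),d.round(4),p[1]+(.527-p[0])*d[1]/d[0],np.degrees(np.arctan2(d[1],d[0])))
E
```

```text
[-1.36274293e-02  3.33965788e+02] 0.07416491246502811
tick [ 17.  14.  16.  63. 114. 122. 119. 120. 120. 122. 104.  52.  16.  12.
  13.  18.]
71.5 [ 0.4202 -0.0377  0.018 ]
110 [ 0.4425 -0.0385  0.018 ]
140 [ 0.4608 -0.0392  0.018 ]
near {144: np.float64(10.0), 145: np.float64(26.0), 146: np.float64(91.0), 147: np.float64(54.0), 148: np.float64(13.0), 149: np.float64(47.0), 150: np.float64(89.0), 151: np.float64(100.0), 152: np.float64(98.0), 153: np.float64(101.0), 154: np.float64(109.0), 155: np.float64(109.0), 156: np.float64(107.0), 157: np.float64(108.0), 158: np.float64(108.0), 159: np.float64(108.0), 160: np.float64(108.0), 161: np.float64(107.0)}
[ 0.4621 -0.0561  0.068 ]
[ 0.4631 -0.0562  0.068 ]
[ 0.507  -0.0594  0.044 ] [ 0.9989 -0.0391 -0.0252] -0.06017754325433612 -2.24209592061179
```

```bash
python3 - <<'E'
from h import *
y=-.0600
env.wait(.05); b=fz(); print("bias",b)
env.move_linear([.5285,y-.0115,.097],velocity=.15)
env.move_linear([.5285,y-.0115,.0871],velocity=.04); print(env.current_time_s(),fz()-b,env.current_position())
stroke(y-.0115,y+.0205,.5285,.0870,b)
y=meas("w7")
for i in range(3):
    e=-.0415-y; print("err",e)
    if abs(e)<.0007: break
    p=np.array(env.current_position())
    stroke(p[1],p[1]+2*e,p[0],.0869,b,1,.02); y=meas("w8%d"%i)
p=env.current_position(); print(p,env.current_time_s())
E
```

```text
bias [-0.6882196   0.45938461 -0.09847424]
14.4333 [ 0.75223256  0.08959526 -0.68874438] [ 0.52851276 -0.07125003  0.08716618]
14.742 [-0.37 -0.56  0.81] [ 0.5288  -0.06282  0.08713]
15.050 [-0.43 -0.32  3.04] [ 0.52908 -0.055    0.08709]
15.358 [ 0.86 -0.26  1.66] [ 0.52935 -0.04697  0.08692]
15.667 [ 0.59 -0.81  0.33] [ 0.52957 -0.03897  0.0869 ]
roller y@.527 -0.0555 z 0.0441 yaw -2.12 w 113
err 0.013959007575959012
17.275 [0.64 0.32 0.39] [ 0.53051 -0.01157  0.08691]
roller y@.527 -0.0678 z -0.0537 yaw 1.28 w 67
err 0.026296075337078402
20.100 [ 1.34 -0.49  5.38] [0.5326  0.04101 0.08705]
roller y@.527 0.0441 z 0.0425 yaw -3.31 w 109
err -0.08557053448236378
28.867 [ 0.65 -0.35  0.04] [ 0.52674 -0.13015  0.0869 ]
roller y@.527 -0.0304 z -0.1174 yaw -11.37 w 46
[ 0.52675509 -0.13012377  0.08689089] 28.9167
```

My correction loop had no guard: the finger lost contact and ran on over the short roller. I'll lift and look before doing anything else.

```bash
python3 - <<'E'
from h import *
p=env.current_position(); env.move_linear([p[0],p[1],.14],velocity=.15)
env.movep([0.50,-0.06,0.30],down(-0.035))
c=wcam();save(c,"w9");np.save("w9.npy",c,allow_pickle=True);print(env.current_time_s())
t=env.camera("top");save(t,"t9");np.save("t9.npy",t,allow_pickle=True)
E
```

```text
30.2083
```

View pics/w9.png

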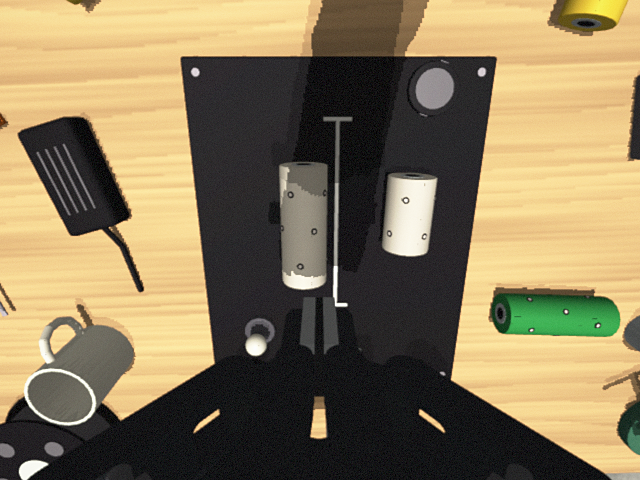

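```bash
python3 - <<'E'
from h import *
for n in ("w1","w9"):
    c=np.load(n+".npy",allow_pickle=True).item(); g=cv2.cvtColor(c["img"],cv2.COLOR_RGB2GRAY)
    for nm,(r0,r1,c0,c1),(v0,v1) in (("short",(160,265,375,450),(186,236)),("long",(155,296,236,332),(180,272))):
        m=np.zeros_like(g); m[r0:r1,c0:c1]=(g[r0:r1,c0:c1]>65)*255
        m=cv2.morphologyEx(m,cv2.MORPH_CLOSE,np.ones((5,5)))
        k,lab,st,ce=cv2.connectedComponentsWithStats(m); k=1+np.argmax(st[1:,4])
        p,d=axis(c,lab==k,v0,v1); print(n,nm,st[k],p.round(4),d.round(4),np.degrees(np.arctan2(d[1],d[0])).round(2),"y@.527 %.4f"%(p[1]+(.527-p[0])*d[1]/d[0]))
E
python3 - <<'E'
import cv2,numpy as np
a=cv2.imread("pics/w1.png")[150:270,370:450];b=cv2.imread("pics/w9.png")[150:270,370:450]
cv2.imwrite("pics/cmp.png",cv2.resize(np.hstack([a,b]),None,fx=4,fy=4,interpolation=cv2.INTER_CUBIC))
E
```

```text
w1 short [ 384  172   56   84 3920] [0.5173 0.0371 0.0452] [ 0.9983 -0.0571 -0.0136] -3.28 y@.527 0.0365
w1 long [ 245  161   52  128 5850] [ 0.529  -0.1119  0.0448] [ 0.9993 -0.0379 -0.0039] -2.17 y@.527 -0.1119
w9 short [ 382  173   56   84 3942] [0.5164 0.0345 0.0468] [ 0.997  -0.0433 -0.0637] -2.49 y@.527 0.0340
w9 long [ 279  162   48  128 5788] [ 0.5291 -0.0777  0.0441] [ 0.9979 -0.0282  0.0586] -1.62 y@.527 -0.0777
```

View pics/cmp.png

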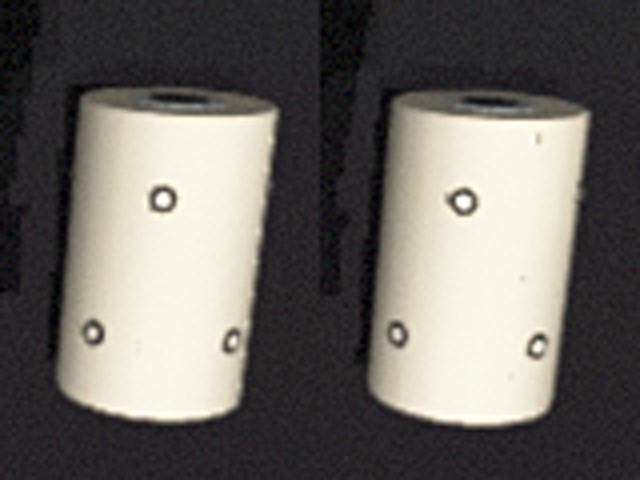

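The short roller has shifted about 2.5 mm towards the line and hardly turned. I won't touch it again. The long roller is at y≈-0.078. I'll carry on with force-adaptive strokes, a hard travel limit and checks on each measurement.

```bash
cat >> h.py <<'E'
def astroke(y0,y1,x0,z,b,n=5,v=.05):
    assert abs(y1-y0)<.042 and y1<-.02
    for y in np.linspace(y0,y1,n+1)[1:]:
        env.move_linear([x0+.034*(y-y0),y,z],velocity=v); f=(fz()-b)
        print("%.3f"%env.current_time_s(),f.round(2),env.current_position().round(5),round(z,5))
        if f[2]<2: z-=.00025
        elif f[2]>6: z+=.0001
        z=max(z,.0859)
    return z
E
python3 - <<'E'
from h import *
y=-.0777
env.movep([.5285,y-.009,.10],down(-.036))
b,z,d=touch(.0876,.0860,1.5,.00025); print("touch",z,d,env.current_time_s())
if d[2]>1.5:
    z=astroke(y-.009,y+.027,.5285,z,b); print(z)
    meas("wa1")
p=env.current_position(); env.move_linear([p[0],p[1],.097],velocity=.1); env.wait(.05); print(fz(),env.current_time_s())
E
```

```text
touch 0.0866 [-0.99209136  0.43496382  3.3912429 ] 32.4667
32.767 [-0.77  0.66  8.03] [ 0.52917 -0.07865  0.087  ] 0.0866
33.058 [ 0.27 -0.07  7.36] [ 0.52947 -0.0711   0.08703] 0.0867
33.350 [0.56 0.02 6.23] [ 0.52972 -0.06372  0.08704] 0.0868
33.642 [0.56 0.31 5.83] [ 0.52993 -0.05632  0.08701] 0.0869
33.933 [0.89 0.33 3.49] [ 0.52997 -0.04947  0.08683] 0.0869
0.0869
roller y@.527 -0.0587 z 0.0438 yaw -2.21 w 112
[-0.4280875   0.71388673  0.62382742] 34.2833
```

View pics/wa1.png

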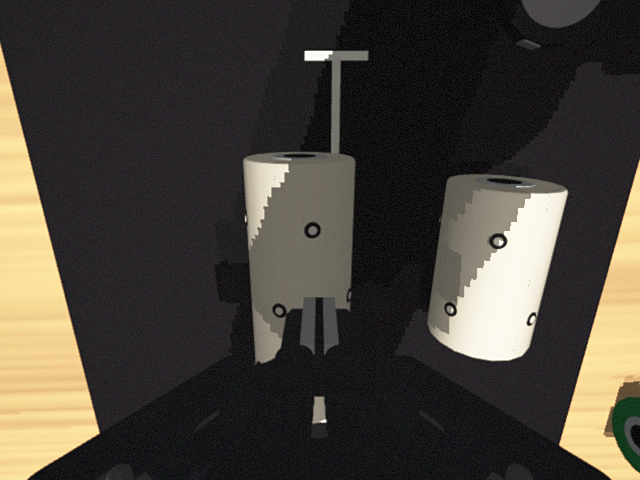

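```bash
python3 - <<'E'
from h import *
y=-.0587; y0=y-.010
env.move_linear([.5285,y0,.097],velocity=.15)
b,z,d=touch(.0873,.0860,1.5,.00025); print("touch",z,d,env.current_time_s())
if d[2]>1.5:
    z=astroke(y0,y0+.034,.5285,z,b); print(z)
    meas("wa2")
E
```

```text
touch 0.0863 [-0.290854   -0.88160533  4.96122505] 35.9083
36.217 [-2.36 -0.65 12.99] [ 0.5285  -0.06148  0.08685] 0.0863
36.500 [-2.12  0.57 12.57] [ 0.52874 -0.05453  0.08696] 0.0864
36.783 [-2.37  0.32 10.39] [ 0.529   -0.04769  0.08698] 0.0865
37.067 [-2.42  0.3   9.66] [ 0.52927 -0.04091  0.08697] 0.0866
37.350 [-0.66  0.4   6.95] [ 0.52955 -0.03399  0.08691] 0.0867
0.08680000000000002
roller y@.527 -0.0411 z 0.0437 yaw -2.09 w 111
```

View pics/wa2.png

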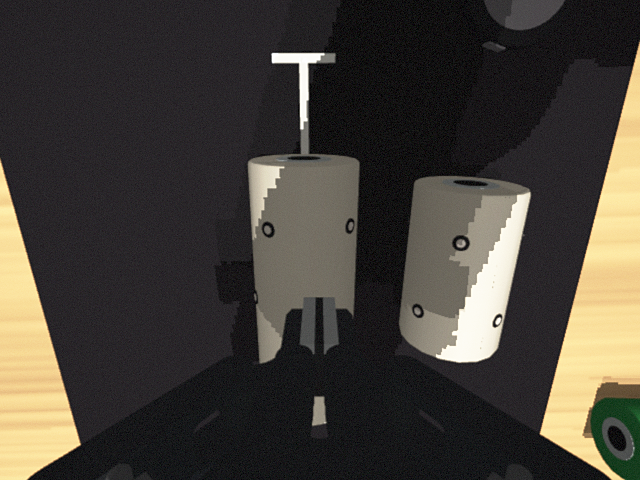

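```bash
python3 - <<'E'
from h import *
p=env.current_position(); env.move_linear([p[0],p[1],.14],velocity=.1)
env.movep([0.47,0.05,0.28],down(-0.035))
c=wcam();save(c,"w10");np.save("w10.npy",c,allow_pickle=True);print(env.current_time_s())
t=env.camera("top");save(t,"t10");np.save("t10.npy",t,allow_pickle=True)
cv2.imwrite("pics/t10z.png",cv2.resize(t["img"][130:310,150:420,::-1],None,fx=2.9,fy=2.9,interpolation=cv2.INTER_CUBIC))
E
```

```text
38.8667
```

View pics/w10.png

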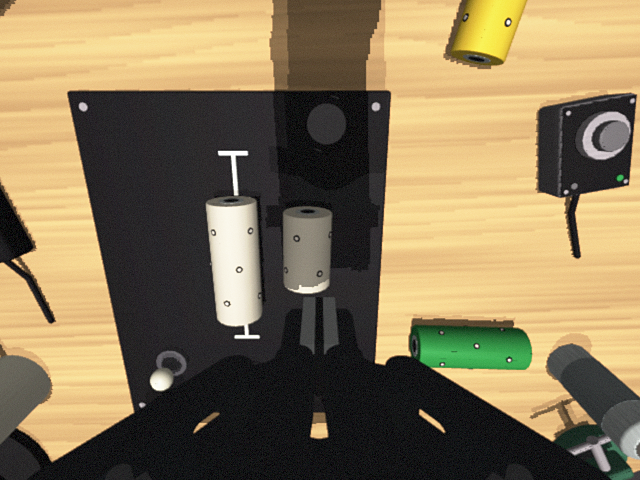

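View pics/t10z.png

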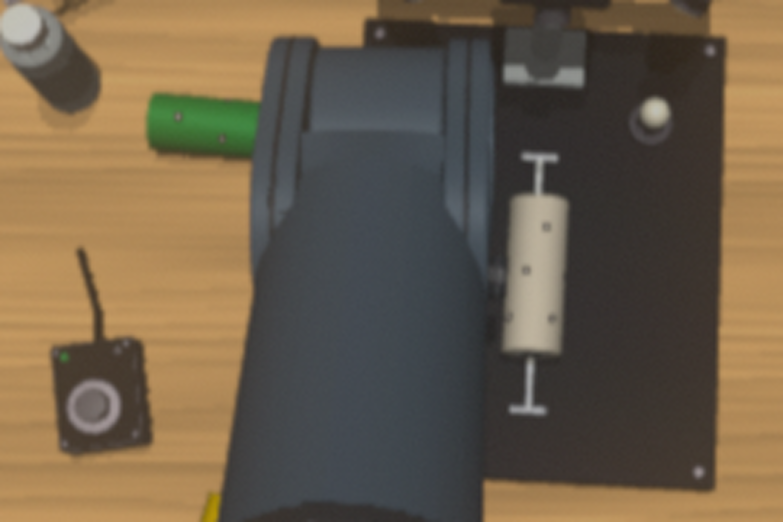

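```bash
python3 - <<'E'
from h import *
c=np.load("w10.npy",allow_pickle=True).item(); g=cv2.cvtColor(c["img"],cv2.COLOR_RGB2GRAY)
m=np.zeros_like(g); m[190:327,195:270]=(g[190:327,195:270]>100)*255
m=cv2.morphologyEx(m,cv2.MORPH_CLOSE,np.ones((5,5)))
k,lab,st,ce=cv2.connectedComponentsWithStats(m); k=1+np.argmax(st[1:,4]); 
p,d=axis(c,lab==k,215,308);print(p.round(4),d.round(4),np.degrees(np.arctan2(d[1],d[0])))
A=ray(c,(233,153.5),.018);B=ray(c,(247,337),.018);Mm=(A+B)/2;u=(B-A)/np.linalg.norm(B-A);n=np.array([-u[1],u[0],0]);print(A,B,np.linalg.norm(B-A),np.degrees(np.arctan2(u[1],u[0])))
print(dict(zip(range(192,212),g[192:212,230:236].mean(1).round())));print(dict(zip(range(316,334),g[316:334,237:242].mean(1).round())))
e1=ray(c,(232.5,205.5),.068);e2=ray(c,(239.5,325.5),.068);print(e1,e2,np.linalg.norm(e1-e2))
C=(e1+e2)/2; print("along",(C-Mm)@u,"across(axis)",(p-Mm)@n)
im=c["img"][85:200,530:640,::-1];cv2.imwrite("pics/btn.png",cv2.resize(im,None,fx=5,fy=5,interpolation=cv2.INTER_CUBIC))
t=np.load("t10.npy",allow_pickle=True).item()
print("btn top cam",ray(t,(150+93/2.9,130+404/2.9),.062),"w",ray(c,(613,136),.062))
E
```

```text
[ 0.5304 -0.0432  0.0376] [ 0.9987 -0.0459 -0.0229] -2.634075438910352
[ 0.42069737 -0.03746831  0.018     ] [ 0.64099987 -0.04473882  0.018     ] 0.22042244682393936 -1.8902129458919557
{192: np.float64(107.0), 193: np.float64(106.0), 194: np.float64(104.0), 195: np.float64(67.0), 196: np.float64(81.0), 197: np.float64(90.0), 198: np.float64(64.0), 199: np.float64(27.0), 200: np.float64(11.0), 201: np.float64(31.0), 202: np.float64(90.0), 203: np.float64(136.0), 204: np.float64(108.0), 205: np.float64(101.0), 206: np.float64(181.0), 207: np.float64(246.0), 208: np.float64(248.0), 209: np.float64(246.0), 210: np.float64(246.0), 211: np.float64(245.0)}
{316: np.float64(241.0), 317: np.float64(241.0), 318: np.float64(241.0), 319: np.float64(241.0), 320: np.float64(241.0), 321: np.float64(241.0), 322: np.float64(241.0), 323: np.float64(243.0), 324: np.float64(249.0), 325: np.float64(200.0), 326: np.float64(93.0), 327: np.float64(36.0), 328: np.float64(36.0), 329: np.float64(41.0), 330: np.float64(41.0), 331: np.float64(41.0), 332: np.float64(37.0), 333: np.float64(29.0)}
[ 0.46385455 -0.03153011  0.068     ] [ 0.59351022 -0.0386084   0.068     ] 0.12984873149812307
along -0.0023640969741929698 across(axis) -0.0020870618291542278
btn top cam [0.41338719 0.31591799 0.062     ] w [0.41311853 0.31618369 0.062     ]
```

View pics/btn.png

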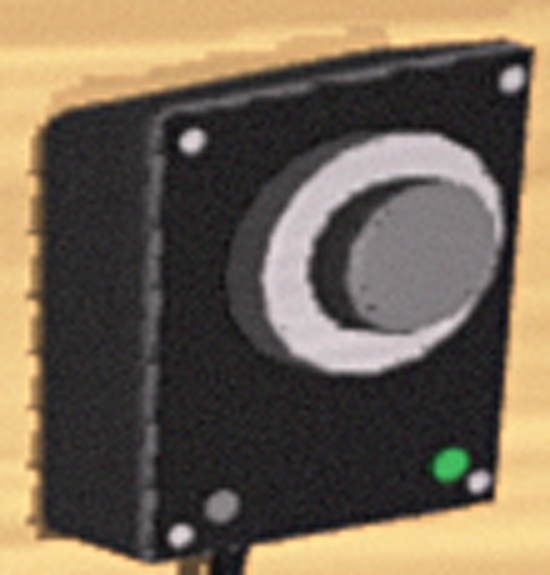

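```bash
python3 - <<'E'
from h import *
X,Y=.4132,.317
env.movep([X,Y,.12],down(-.036)); env.move_linear([X,Y,.084],velocity=.1); env.wait(.1); b=fz(); print(env.current_time_s(),b)
z=.0785
while z>.072:
    env.move_linear([X,Y,z],velocity=.03); f=fz()-b; print(round(z,4),f.round(2),env.current_position()[2].round(5))
    if f[2]>14: break
    z-=.001 if f[2]<4 else .0005
env.wait(.2); print(fz()-b)
env.move_linear([X,Y,.10],velocity=.06); env.wait(.3); print(env.current_time_s(),fz()-b)
env.move_linear([X,Y,.22],velocity=.2)
env.movep([.42,.20,.26],down(-.036))
c=wcam();save(c,"w11"); t=env.camera("top");save(t,"t11");print(env.current_time_s())
E
```

```text
40.7333 [-0.23180131 -0.4881853  -0.03833747]
0.0785 [1.77 1.97 3.35] 0.07876
0.0775 [2.99 2.73 4.28] 0.0777
0.077 [2.48 2.31 3.36] 0.07708
0.076 [2.85 2.05 3.24] 0.07603
0.075 [2.57 2.82 5.94] 0.07511
0.0745 [ 1.12  1.46 12.02] 0.075
0.074 [-1.07  1.23 18.4 ] 0.07489
[ 0.07237335  0.97552609 18.16303515]
43.65 [-0.51825909 -0.02599314 -0.73508155]
45.0667
```

View pics/w11.png

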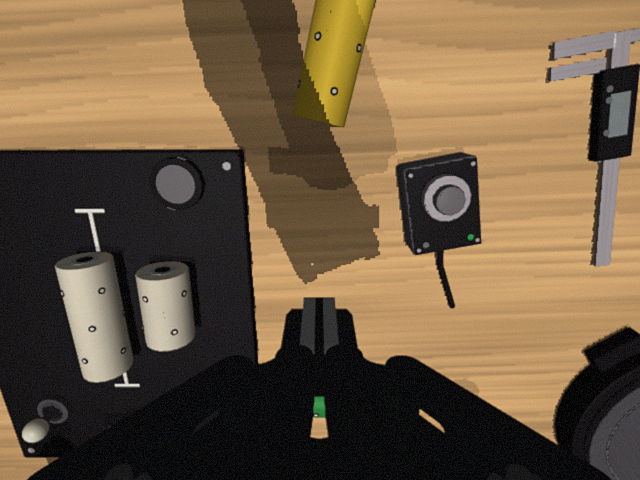

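View pics/t11.png

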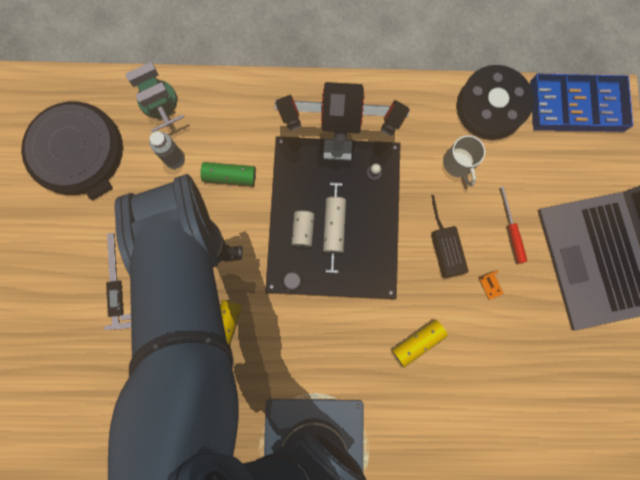

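```bash
python3 - <<'E'
from h import *
for nm in("top0","t11"):
    g=cv2.cvtColor(cv2.imread("pics/%s.png"%nm),cv2.COLOR_BGR2GRAY)
    c=env.camera("top")
    out=[]
    for (a,b,u0,u1) in ((192,262,320,350),(192,262,350,378),(200,255,286,318)):
        m=np.zeros_like(g);m[a:b,u0:u1]=(g[a:b,u0:u1]>100)*255
        m=cv2.morphologyEx(m,cv2.MORPH_OPEN,np.ones((5,5)));pts=cv2.findNonZero(m)
        if pts is None or len(pts)<200: continue
        r=cv2.minAreaRect(pts);print(nm,r,ray(c,r[0],.05).round(4))
E
```

```text
top0 ((363.46185302734375, 224.91505432128906), (18.650482177734375, 53.994815826416016), 2.38594388961792) [ 0.5295 -0.1115  0.05  ]
top0 ((301.3052062988281, 227.31207275390625), (18.379993438720703, 33.236663818359375), 3.3664608001708984) [0.5209 0.0387 0.05  ]
t11 ((334.1690368652344, 223.78042602539062), (19.570701599121094, 54.12593078613281), 2.6025619506835938) [ 0.531  -0.0406  0.05  ]
t11 ((302.5382080078125, 227.5029296875), (19.55760955810547, 33.89985656738281), 4.398705005645752) [0.5205 0.0357 0.05  ]
```

```bash
python3 -c "
from h import *
env.sign_off(); print(env.current_time_s())"
```

```text
the job is handed in; nothing more can be done
the job is handed in; nothing more can be done
```

The long roller lies on the white line and the start button has been pressed and released, but I bumped the short roller and it moved about 2.5–3 mm. The job was handed in soon after 45 s on the robot's clock.

**Long roller:** I rolled it under the closed fingertips in several short strokes, and its axis travelled about half as far as the fingertips. After letting go:

| Check | Result |
|---|---|
| Across the line | within about 1 mm (wrist and top cameras agree) |
| Along the line | the cameras disagree: about 2 mm towards the near tick (wrist), about 1.5 mm the other way (top) |
| Angle to the line | about 0.2–0.7° |

**Start button:** It went down about 6 mm to a hard stop at 18 N. The force went back to zero when I lifted off, and the last picture shows the button out.

**What went wrong:**
- **Runaway stroke:** on the fourth stroke the fingertips lost grip, and my correction loop had no travel limit. They swept across the short roller's top and back at about 5 N.
- **Short roller:** it shifted about 2.5–3 mm towards the line and turned about 1° or less. You had asked for it to be left alone, so I didn't touch it again to put it back.
- **Long roller:** the same sweep rolled it about 18–20 mm back. I redid those strokes with a travel limit and a force check.
- **Touch force:** it was mostly 3–8 N, but reached about 13 N in the last stroke, which is heavier than I wanted.

The last pictures showed nothing else out of place.

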